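# Balance a ballasted tube on a single post

### The arm

A 6-joint arm with a two-finger parallel gripper is mounted at the origin on a cart in front of the work surface, level with it; the furniture and walls round the work are solid. World frame = base frame: x ahead of the robot, y to its left, z up, the work surface at z = 0. Lengths are in m, angles in rad, forces in N, time in s.
With the tool pointing down it reaches from about 0.275 to 0.825 m from the base axis. Payload 4.9 kg.
Tool frame: the origin (TCP) lies on the centre line of the jaws, within the pads' length; the fingertips stand bot.tips_ahead ahead of it and the grasp point (between the pads) lies 3 mm ahead of it (bot.tips_ahead is the distance from the TCP to the fingertips, in m); z points along the fingers, y is the direction in which the jaws open and shut (so a half turn about z gives the same grasp; the last joint's range is limited). The gripper opens to 85 mm and grips with 20 to 120 N. Pads are 22 mm wide; open, the fingers measure 114 mm over their backs; the gripper's body (76 mm by 85 mm) begins 54 mm behind the grasp point. The pads swing forward as they close: fully open they stand 13 mm farther back than shut.
Start: joints at [-1.411, 0.326, -0.193, 1.052, 0, 1.437], TCP at [0.159, -0.526, 0.253] pointing down, gripper open.
Joint ranges: [-2.65, 2.65], [-0.97, 1.79], [-1.3, 1.35], [-1.93, 2.1], [-1.47, 1.37], [-3.14, 3.14]. Speed limits (rad/s): [2.57, 2.57, 3.14, 3.14, 3.14, 3.14].

### API

Orientations are given as a unit quaternion [x, y, z, w].
In Python, from rig import status, read_camera, job, recognise, pinpoint, bot gives the robot as it stands.
- The arm moves only by the tool servo_tool, never from a script. Its argument "targets" is a list of rows, each a list of 7 numbers: the shift along the tool's x, y, z each as a share of 80 cm, from -1 to 1, then the turn, a rotation vector about the tool's x, y, z each as a share of 360 degrees, from -1 to 1, then the opening, from 0 (shut) to 1 (fully open). In form: [[x, y, z, ax, ay, az, gripper], ...]. A call has 1 to 8 rows; each row is the pose to reach, as a shift and turn from the pose commanded when the call began, along the tool's axes at that moment, turning the shorter way round; what a row does not reach only later rows make up. A row lasts 1/8 s, in which the tool goes at most 62.5 mm and 10.7 degrees, less where a joint would pass 70% of its speed; a pose out of reach is approached as far as the arm can. A call with a number of a shift or a turn outside -1 to 1 is refused whole. A call with a gripper value outside its range is refused whole. The fingers move at their own pace and stop on an object; "squeeze" is the grip in N (left out, the last holds). Time passes only in rows, so rows that repeat a pose let the fingers close. It gives the time, the measured TCP pose, the force and the opening at its end, in the units of the state.
- status.state(): the state, without advancing time (a new reading comes with each control period).
- read_camera(name): name is "scene" or "side" or "wrist"; returns a dict with "color" (480x640x3 uint8, red, green, blue), "intrinsics" (3x3 intrinsics, pixels), "extrinsics" (4x4, takes a point from camera to world coordinates). Camera axes: x right, y down, z forward; pixel columns grow to the right and rows downward; lengths in m; the calibration is good to about 2 mm. A picture is of the moment at which its call begins. There is no depth.
- job.close_job(): hands the job in, once; it reports no verdict.
Trained networks look in the newest picture that a camera, given by its name, has taken for a name from the list of things; names that differ only in an ending like _2 or _b are one class to them, and where a whole thing is asked for, a point or a joint stands for the part that bears it (a point fixed in the world has none). Each returns a list of dicts, best first, with "score" (0 to 1); they miss things now and then, are a little off and sometimes report something else, mostly with a low value. They report only what shows in the picture. A call takes as long as a camera call. They do not tell look-alikes from the thing itself.
- recognise(camera, query): "point" ([x, y, z] in m, in the coordinates of the camera as it stood for that picture, good to about 4 mm: the middle of the surface that is visible of it).
- pinpoint(camera, query): "point" ([x, y, z] in m, in the coordinates of the camera as it stood for that picture, good to about 4 mm: a listed point, or the origin of a listed thing).
The state is a dict: "t": time; "joint_positions": joint angles; "qd": joint speeds; "joint_torque": joint torques, N m; "eef_pos": TCP position; "ee_rot": TCP orientation; "force": force on the tool from outside, world axes, zero at the start; "torque": the same for the moment, N m; "opening": finger opening in m.
Only numpy, scipy, OpenCV 4.12 (cv2) and the standard library are available. Lean on these libraries where they do the work, as an engineer would, in place of code of your own. Each camera call takes 0.05 s, during which the arm holds its last target.

### The job

The square tube lying on the two wooden blocks has a hidden weight somewhere inside. Find its balance point by lifting it a little at trial points, then set it gently on the small rubber head of the green post so that it stays there balanced level on its own when you let go. Do not let it drop or tip steeply on the way, do not press it hard onto the post, and leave the other things on the table alone.

Things in the scene. Friction and masses are not known exactly. Their poses are not given: they have to be found in the camera images.
- tube: bright square metal tube, 25 x 25 mm, 360 mm long, black plugs in the ends, thin black line round mid-length; lies level on two wooden blocks. Origin at its geometric centre, y along its length, z up. A hidden slug, fixed inside at an unknown place, puts the centre of gravity 20 to 95 mm from the line towards one end. Weighs 0.51 to 0.6 kg. Not to tip over 20 degrees.
- bearer_left: wooden block, 110 mm across the tube, 55 mm along it and 38 mm high, fixed to the table; it carries the tube's +y end, its centre 140 mm from the tube's centre. Origin at the centre of its underside.
- bearer_right: the same kind of wooden block, fixed, under the tube's -y end, its centre 140 mm from the tube's centre. Origin at the centre of its underside.
- post: green metal post fixed to the table: round foot 100 mm across, 18 mm high, slim stem 22 mm thick up to 76 mm above the table. Origin at the centre of its underside, z up. On top of it sits the sprung rubber head. A white ring-shaped lamp hangs over the table beyond the post and the tube, further from the robot: keep the arm clear of it.
- post_head: flat black rubber pad 12 x 12 mm on top of the post; origin at the centre of its top face, 95 mm above the table when free. It is sprung downward: 1.5 N starts it, then 1.5 N per mm, stop after 9 mm; the tube's weight sinks it about 3 mm. The tube may lie on it in any level direction, its centre of gravity over the pad. Over 22 N on it is too hard.
- pigment_jar_1: bystander: small jar with blue pigment and a black lid, 51 mm across, 75 mm high, standing loose; origin at the centre of its underside
- putty_tin: bystander: flat round tin, grey and green, 79 mm across, 42 mm high, loose; origin at the centre of its underside
- cork_sander: bystander: cork sanding block, 60 x 102 x 35 mm, loose; origin at the centre of its underside
Not all that is in view belongs to the job. What is shaped like the bearer_right but red or yellow is not meant.

How it is judged:
On the way:
1. the tube is lifted clear of both wooden blocks, about level (height (world z) of tube above 0.062 m and angle between tube's own y axis and vertical between 1.45 and 1.69 rad and contact force between tube and bearer_left below 0.1 N and contact force between tube and bearer_right below 0.1 N), for 0.2 s.
At the end, for the whole second after the job is handed in: The tube is let go and stays at rest on the post's head alone, level within 5 degrees (lengthwise and crosswise) (contact force between tube and post_head above 2 N and height (world z) of tube above 0.094 m and angle between tube's own y axis and vertical between 1.48 and 1.66 rad and angle between tube's own z axis and vertical below 0.09 rad and linear speed of tube below 0.03 m/s and angular speed of tube below 0.2 rad/s); the robot touches nothing.
It fails at once if the tube tips more than 20 degrees (angle between tube's own y axis and vertical below 1.22 rad or angle between tube's own y axis and vertical above 1.92 rad or angle between tube's own z axis and vertical above 0.35 rad).
It fails at once if the tube is pressed or dropped on the post's head with more than 22 N (contact force between tube and post_head above 22 N).
It fails at once if a bystander is pushed more than 15 mm away (distance of any of pigment_jar_1, putty_tin, cork_sander from where it was at the start of the episode above 0.015 m).
It also fails if it takes over 72 s, if anything falls off the work surface, if the arm or the gripper's body presses on something with over 40 N, if the wrist force passes 120 N, or if a joint passes its speed limit or range.

## Working session

There is one attempt and no reset: what is moved stays moved. The work goes in short steps, Python scripts to look and compute and a tool call to move; the robot and the scene stay as the last step left them, time stands still between calls to the robot, and variables do not carry over. Pictures are saved under pics/ and viewed, and the job is handed in when it is done.

Besides the shell and the picture viewer there is one more tool, called after "Request:" in YAML: its name, and indented under it one key for each argument. servo_tool: Moves the arm, as the interface text tells. Shift numbers are shares of 80 cm and turn numbers shares of 360 degrees, none past 1 either way. Its arguments: {"type":"object","properties":{"targets":{"type":"array","items":{"type":"array","items":{"type":"number","minimum":-1,"maximum":1}}},"squeeze":{"type":"number"}},"required":["targets"]}

```bash
mkdir -p pics; ls
python3 - <<'E'
from rig import status, read_camera, job, recognise, pinpoint, bot
import cv2,numpy as np
print(status.state(), bot.tips_ahead)
for c in ["scene","side"]:
    r=read_camera(c); cv2.imwrite(f"pics/{c}0.png",r["color"][:,:,::-1])
    E=np.array(r["extrinsics"]);print(c,E.round(3).tolist(),np.array(r["intrinsics"]).round(1).tolist())
    for q in ["tube","bearer_left","post","post_head","pigment_jar_1","putty_tin","cork_sander"]:
        for d in pinpoint(c,q)[:4]:
            p=E@np.r_[d["point"],1]; print(q,p[:3].round(4),round(d["score"],2))
E
```

```text
pics
{'t': 0.0, 'joint_positions': array([-1.41121710e+00,  3.26931011e-01, -1.93612791e-01,  1.05196549e+00,
        5.47367601e-06,  1.43663030e+00]), 'qd': array([ 0.00119643, -0.00061179, -0.00052675, -0.00015491, -0.00039234,
       -0.00014413]), 'joint_torque': array([-3.44676137e-04, -4.43397689e+01,  2.62441421e+01,  1.55363046e-02,
       -2.34209556e-04,  2.99665935e-06]), 'eef_pos': array([ 0.15918948, -0.52588954,  0.25249782]), 'ee_rot': array([ 9.89233229e-01,  1.46345092e-01, -8.14606851e-06, -8.56447710e-04]), 'force': array([-0.29312909,  0.07646834,  0.2587481 ]), 'torque': array([-0.00945749, -0.0288825 , -0.04261138]), 'opening': 0.08530188681220016} 0.022
scene [[-0.605, -0.495, 0.624, -0.308], [-0.796, 0.362, -0.485, 0.643], [0.015, -0.79, -0.613, 0.949], [0.0, 0.0, 0.0, 1.0]] [[553.3, 0.0, 320.0], [0.0, 553.3, 236.7], [0.0, 0.0, 1.0]]
tube [0.5394 0.0866 0.0519] 0.82
bearer_left [5.379e-01 2.218e-01 5.000e-04] 0.91
post [ 0.5195 -0.2742  0.005 ] 0.59
pigment_jar_1 [ 6.403e-01 -4.118e-01  6.000e-04] 0.7
putty_tin [ 0.5177 -0.2753  0.0035] 0.49
putty_tin [ 0.5653 -0.4029  0.0025] 0.45
cork_sander [ 0.6991 -0.2183  0.0011] 0.61
cork_sander [0.539  0.0877 0.0523] 0.29
side [[-0.954, -0.122, 0.273, 0.187], [-0.299, 0.382, -0.874, 1.161], [0.002, -0.916, -0.401, 0.622], [0.0, 0.0, 0.0, 1.0]] [[592.4, 0.0, 323.9], [0.0, 592.4, 235.0], [0.0, 0.0, 1.0]]
tube [0.5391 0.0862 0.0517] 0.91
post [ 0.5141 -0.2826  0.0016] 0.58
post_head [ 0.5162 -0.2781  0.0999] 0.55
pigment_jar_1 [ 6.388e-01 -4.156e-01  1.000e-04] 0.73
putty_tin [ 0.5714 -0.3986  0.0044] 0.6
cork_sander [ 0.6983 -0.2167  0.0025] 0.7
cork_sander [ 5.389e-01 -6.010e-02  5.000e-04] 0.48
```

View pics/scene0.png

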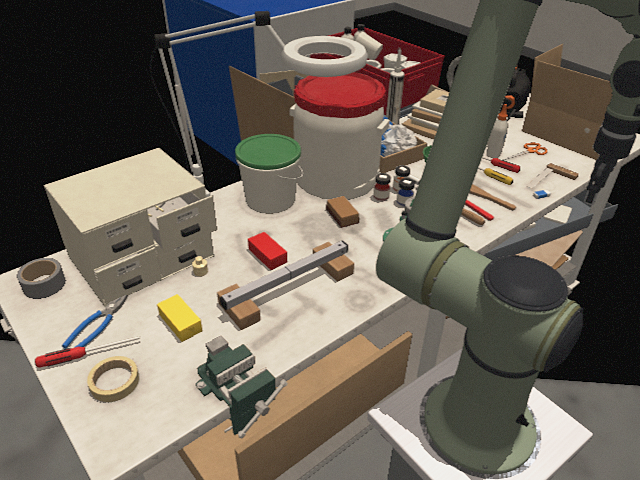

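View pics/side0.png

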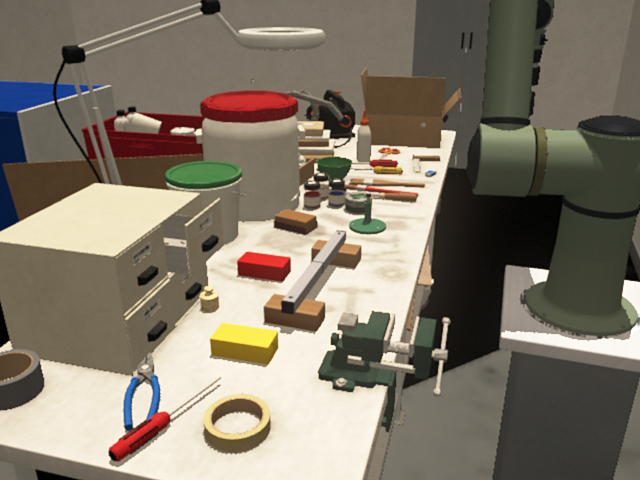

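The tube lies roughly along y at about (0.539, 0.087). The post is at about (0.516, -0.278), and the red and yellow blocks are decoys. I'm moving above the tube's middle to measure with the wrist camera.

```bash
cat > h.py <<'E'
from rig import status, read_camera, job, recognise, pinpoint, bot
import cv2,numpy as np
from scipy.spatial.transform import Rotation as R
def go(p,az):
    s=status.state(); r=R.from_quat(s["ee_rot"])
    d=r.inv().apply(np.array(p)-s["eef_pos"])/.8
    a=np.radians(az); T=R.from_matrix(np.array([[np.cos(a),np.sin(a),0],[np.sin(a),-np.cos(a),0],[0,0,-1]]).T)
    print("move",d.round(4),((r.inv()*T).as_rotvec()/(2*np.pi)).round(4))
def st():
    s=status.state(); m=R.from_quat(s["ee_rot"]).as_matrix()
    print("t",round(s["t"],2),"p",s["eef_pos"].round(4),"az",np.degrees(np.arctan2(m[1,0],m[0,0])).round(2),"tz",m[:,2].round(4),"F",s["force"].round(2),"M",s["torque"].round(3),"op",round(s["opening"],4))
def snap(c,f):
    r=read_camera(c); cv2.imwrite(f"pics/{f}.png",r["color"][:,:,::-1]); return r["color"],np.array(r["intrinsics"]),np.array(r["extrinsics"])
def onplane(K,E,uv,z):
    d=E[:3,:3]@np.linalg.inv(K)@np.r_[uv,1]; return E[:3,3]+d*(z-E[2,3])/d[2]
E
python3 -c "
from h import *
st();go([.539,.087,.24],90)"
```

```text
t 0.8 p [ 0.1593 -0.5264  0.2533] az 16.83 tz [ 0. -0. -1.] F [0.05 0.47 1.4 ] M [-0.05  -0.034  0.109] op 0.0851
move [ 0.6763 -0.5965  0.0166] [ 0.      0.     -0.2032]
```

Request:
servo_tool:
  targets:
    - [0.677,-0.595,0.015,0,0,-0.203,1]
    - [0.677,-0.595,0.015,0,0,-0.203,1]
    - [0.677,-0.595,0.015,0,0,-0.203,1]
    - [0.677,-0.595,0.015,0,0,-0.203,1]
    - [0.677,-0.595,0.015,0,0,-0.203,1]
    - [0.677,-0.595,0.015,0,0,-0.203,1]
    - [0.677,-0.595,0.015,0,0,-0.203,1]
    - [0.677,-0.595,0.015,0,0,-0.203,1]

```text
t: 1.8
eef_pos: [0.4242, -0.1001, 0.2454]
ee_rot: [0.707, 0.707, 0.0, 0.001]
force: [0.6, -0.6, -0.4]
opening: 0.0854
```

```bash
python3 -c "
from h import *
st();go([.539,.087,.24],90)"
```

```text
t 1.8 p [ 0.4242 -0.1001  0.2454] az 89.95 tz [ 1.3e-03 -7.0e-04 -1.0e+00] F [ 0.58 -0.64 -0.42] M [-0.06  -0.088  0.056] op 0.0854
move [0.234  0.1433 0.0067] [ 0.0002  0.0001 -0.0001]
```

Request:
servo_tool:
  targets:
    - [0.234,0.143,0.007,0,0,0,1]
    - [0.234,0.143,0.007,0,0,0,1]
    - [0.234,0.143,0.007,0,0,0,1]
    - [0.234,0.143,0.007,0,0,0,1]
    - [0.234,0.143,0.007,0,0,0,1]
    - [0.234,0.143,0.007,0,0,0,1]

```text
t: 2.55
eef_pos: [0.5373, 0.0848, 0.2392]
ee_rot: [0.708, 0.707, -0.0, -0.0]
force: [0.2, -0.5, 0.6]
opening: 0.0857
```

```bash
python3 -c "
from h import *
c,K,E=snap('wrist','w1');print(K.tolist(),E.round(4).tolist())
for q in ['tube','post_head']:
  for f in (pinpoint,recognise):
    for d in f('wrist',q): print(q,(E@np.r_[d['point'],1])[:3].round(4),d['score'])
c,K,E=snap('scene','s1')
for q in ['tube','post_head','post','bearer_left']:
    for d in pinpoint('scene',q)[:3]: print('scene',q,(E@np.r_[d['point'],1])[:3].round(4),d['score'])
c,K,E=snap('side','d1')
for q in ['post_head','post','tube']:
    for d in pinpoint('side',q)[:3]: print('side',q,(E@np.r_[d['point'],1])[:3].round(4),d['score'])
st()"
```

```text
[[370.4884541513805, 0.0, 317.60296595317755], [0.0, 370.4884541513805, 235.46106445032237], [0.0, 0.0, 1.0]] [[1.0, -0.0023, -0.0021, 0.5378], [-0.0028, -0.9565, -0.2916, 0.1592], [-0.0013, 0.2916, -0.9566, 0.3598], [0.0, 0.0, 0.0, 1.0]]
tube [0.5379 0.082  0.0516] 0.91
tube [0.5358 0.111  0.0654] 0.82
tube [ 0.5208 -0.0455  0.0349] 0.72
tube [ 0.6553 -0.1844  0.0043] 0.26
scene tube [0.5366 0.0861 0.0498] 0.91
scene bearer_left [0.5421 0.2261 0.0021] 0.91
side post [ 0.5158 -0.2803  0.0038] 0.73
side tube [0.5393 0.0835 0.0482] 0.87
t 3.25 p [0.5378 0.0852 0.2393] az 89.91 tz [-0.  0. -1.] F [ 0.81 -0.05 -0.36] M [ 0.043  0.009 -0.007] op 0.0855
```

View pics/w1.png

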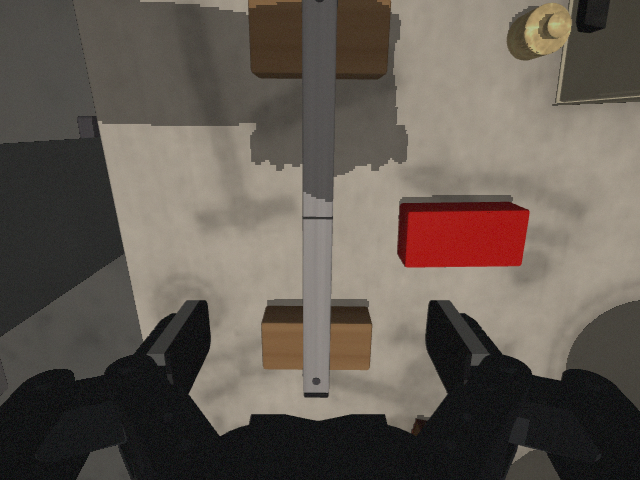

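View pics/s1.png

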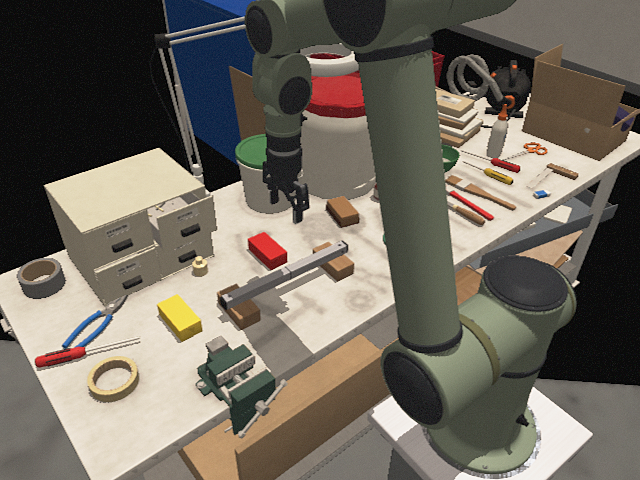

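The wrist view shows the mid-line at about (318,217), the -y end at rows 394–397 and col 316, and the tube clear of the red block (col 400 and beyond). I'm working out the line and axis.

```bash
python3 -c "
from h import *
im=cv2.imread('pics/w1.png');K=np.array([[370.49,0,317.6],[0,370.49,235.46],[0,0,1]])
r=read_camera('wrist');E=np.array(r['extrinsics'])
g=cv2.cvtColor(im,cv2.COLOR_BGR2GRAY).astype(float);hsv=cv2.cvtColor(im,cv2.COLOR_BGR2HSV)
print(g[205:230,310:326].mean(1).round().tolist())
print(g[385:405,310:322].mean(1).round().tolist())
for v in (20,60,210,230,260,340,380):
    s=hsv[v,270:360,1].astype(int); print(v,g[v,294:342].astype(int).tolist())
for uv in [(318,217),(316.5,397),(303,217),(333,217)]: print(uv,onplane(K,E,uv,.063).round(4))
"
```

```text
[139.0, 139.0, 139.0, 139.0, 140.0, 139.0, 139.0, 139.0, 139.0, 139.0, 138.0, 125.0, 49.0, 53.0, 117.0, 139.0, 139.0, 139.0, 138.0, 138.0, 138.0, 138.0, 138.0, 138.0, 138.0]
[133.0, 134.0, 134.0, 134.0, 134.0, 134.0, 132.0, 97.0, 30.0, 37.0, 32.0, 35.0, 88.0, 153.0, 153.0, 154.0, 155.0, 155.0, 156.0, 157.0]
20 [54, 56, 54, 57, 57, 59, 57, 53, 70, 76, 77, 78, 80, 79, 81, 79, 82, 81, 82, 79, 81, 83, 80, 81, 77, 79, 82, 80, 83, 81, 82, 82, 83, 77, 79, 81, 84, 82, 80, 80, 79, 77, 67, 58, 58, 57, 60, 60]
60 [58, 56, 56, 52, 54, 57, 57, 61, 66, 73, 76, 78, 83, 79, 86, 83, 83, 84, 80, 82, 78, 83, 81, 83, 79, 81, 80, 83, 82, 82, 82, 84, 84, 82, 83, 84, 83, 84, 79, 79, 77, 69, 60, 59, 54, 57, 57, 55]
210 [140, 139, 143, 146, 148, 151, 152, 152, 107, 117, 137, 139, 139, 138, 142, 141, 140, 140, 138, 135, 135, 134, 138, 137, 138, 143, 141, 138, 140, 141, 141, 140, 141, 138, 137, 136, 136, 132, 107, 151, 156, 157, 156, 156, 154, 155, 156, 155]
230 [157, 157, 156, 157, 155, 154, 154, 155, 110, 115, 135, 137, 140, 138, 140, 140, 138, 138, 136, 136, 135, 132, 135, 138, 140, 140, 141, 140, 142, 142,
[... 251 characters left out ...]
135, 133, 132, 132, 134, 129, 116, 150, 155, 154, 155, 158, 155, 154, 154, 157, 157]
340 [101, 101, 101, 100, 99, 100, 102, 99, 99, 117, 128, 130, 130, 130, 132, 135, 132, 133, 135, 133, 133, 129, 131, 136, 138, 137, 138, 136, 137, 135, 135, 135, 135, 131, 133, 121, 91, 101, 100, 98, 100, 101, 101, 99, 100, 97, 101, 100]
380 [157, 154, 154, 151, 151, 151, 150, 151, 147, 122, 128, 128, 133, 132, 133, 135, 133, 134, 88, 66, 62, 65, 64, 62, 65, 61, 104, 133, 134, 135, 139, 136, 137, 134, 119, 105, 118, 121, 118, 117, 117, 120, 119, 121, 122, 126, 125, 124]
(318, 217) [0.5382 0.0851 0.063 ]
(316.5, 397) [ 0.5363 -0.094   0.063 ]
(303, 217) [0.5258 0.0851 0.063 ]
(333, 217) [0.5506 0.0851 0.063 ]
```

```bash
cat >> h.py <<'E'
def avg(n):
    F=[];M=[];J=[]
    for i in range(n):
        read_camera('side'); s=status.state(); F.append(s['force']);M.append(s['torque']);J.append(s['joint_torque'])
    F,M,J=map(np.array,(F,M,J))
    print("F",F.mean(0).round(3),"sd",F.std(0).round(2),"M",M.mean(0).round(4),"sd",M.std(0).round(3),"J",J.mean(0).round(4),"sd",J.std(0).round(4))
E
python3 -c "
from h import *
st();go([.5382,.0851,.0565],89.5)"
```

```text
t 3.3 p [0.5378 0.0852 0.2394] az 89.92 tz [-0.  0. -1.] F [ 0.19 -0.24 -0.28] M [0.075 0.044 0.03 ] op 0.0855
move [-2.000e-04  5.000e-04  2.286e-01] [-0.     -0.      0.0012]
```

Request:
servo_tool:
  targets:
    - [0,0.0005,0.07,0,0,0.001,1]
    - [0,0.0005,0.14,0,0,0.001,1]
    - [0,0.0005,0.19,0,0,0.001,1]
    - [0,0.0005,0.215,0,0,0.001,1]
    - [0,0.0005,0.2285,0,0,0.001,1]
    - [0,0.0005,0.2285,0,0,0.001,1]
    - [0,0.0005,0.2285,0,0,0.001,1]
    - [0,0.0005,0.2285,0,0,0.001,1]
  squeeze: 60

```text
t: 4.3
eef_pos: [0.5391, 0.0852, 0.0576]
ee_rot: [0.71, 0.704, 0.001, 0.001]
force: [0.3, 0.5, -0.4]
opening: 0.0855
```

```bash
python3 -c "
from h import *
avg(60);st();snap('wrist','w2')"
```

```text
F [ 0.001 -0.026 -0.135] sd [0.54 0.51 0.49] M [0.0031 0.0028 0.0043] sd [0.034 0.03  0.031] J [ 1.00000e-04 -4.78027e+01  1.94118e+01  4.00000e-04 -1.00000e-04
 -0.00000e+00] sd [0.0014 0.0251 0.0207 0.0027 0.0001 0.    ]
t 7.3 p [0.5382 0.0852 0.0566] az 89.55 tz [-0.  0. -1.] F [ 0.51 -0.3   0.18] M [0.024 0.076 0.025] op 0.0857
```

View pics/w2.png

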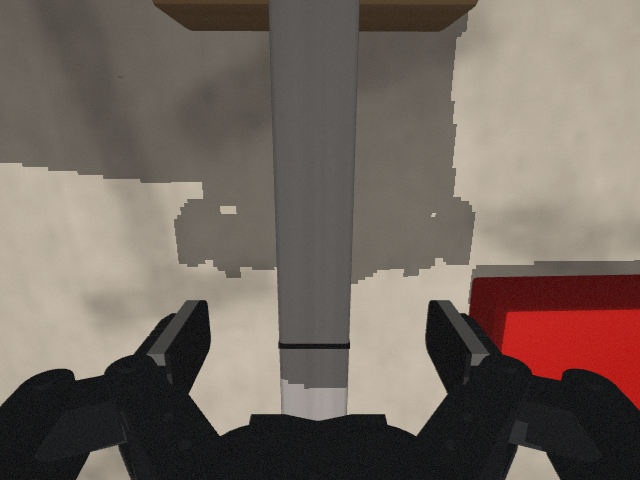

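Request:
servo_tool:
  targets:
    - [0,0,0,0,0,0,0]
    - [0,0,0,0,0,0,0]
    - [0,0,0,0,0,0,0]
    - [0,0,0,0,0,0,0]
    - [0,0,0,0,0,0,0]
    - [0,0,0,0,0,0,0]
    - [0,0,0,0,0,0,0]
    - [0,0,0,0,0,0,0]
  squeeze: 100

```text
t: 8.35
eef_pos: [0.538, 0.0852, 0.0568]
ee_rot: [0.71, 0.704, -0.0, -0.0]
force: [-2.4, -0.5, 6.1]
opening: 0.0234
```

Request:
servo_tool:
  targets:
    - [0,0,-0.002,0,0,0,0]
    - [0,0,-0.004,0,0,0,0]
    - [0,0,-0.006,0,0,0,0]
    - [0,0,-0.008,0,0,0,0]
    - [0,0,-0.008,0,0,0,0]
    - [0,0,-0.008,0,0,0,0]

```text
t: 9.1
eef_pos: [0.5382, 0.0852, 0.0629]
ee_rot: [0.71, 0.704, 0.0, -0.0]
force: [0.3, 0.0, -5.6]
opening: 0.0231
```

```bash
python3 -c "
from h import *
avg(40);st();snap('side','d2')"
```

```text
F [ 0.006  0.103 -5.076] sd [0.51 0.44 0.44] M [-0.2589  0.0077 -0.0066] sd [0.034 0.027 0.035] J [ 2.00000e-04 -5.03743e+01  2.11395e+01 -6.60000e-03  2.62100e-01
 -0.00000e+00] sd [0.0011 0.0048 0.0041 0.0008 0.0002 0.    ]
t 11.1 p [0.5382 0.0852 0.063 ] az 89.55 tz [ 1.e-04  0.e+00 -1.e+00] F [ 0.29 -0.32 -5.2 ] M [-0.232  0.045  0.008] op 0.0234
```

View pics/d2.png

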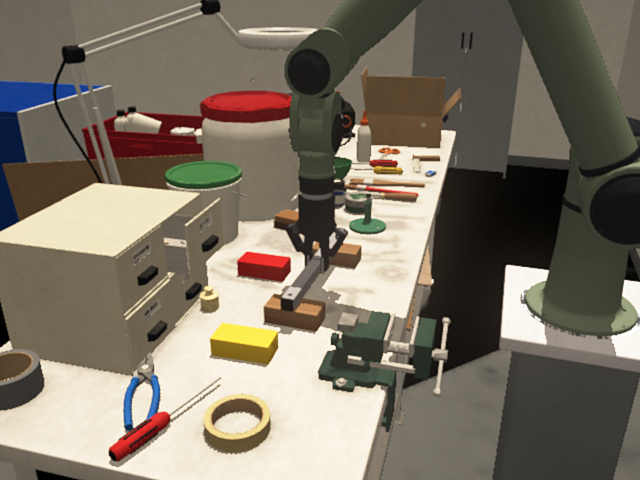

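The CoG comes out about 50 mm toward +y: Mx is -0.262 Nm and Fz about -5 N. Next I set the tube down and regrasp 50 mm further along.

Request:
servo_tool:
  targets:
    - [0,0,0.003,0,0,0,0]
    - [0,0,0.006,0,0,0,0]
    - [0,0,0.008,0,0,0,0]
    - [0,0,0.008,0,0,0,0]
    - [0,0,0.008,0,0,0,0.75]
    - [0,0,0.008,0,0,0,0.75]
    - [0,0,0.008,0,0,0,0.75]
    - [0,0,0.008,0,0,0,0.75]

```text
t: 12.15
eef_pos: [0.5384, 0.0852, 0.0567]
ee_rot: [0.71, 0.704, 0.0, 0.0]
force: [-0.5, -0.3, -0.8]
opening: 0.0641
```

Request:
servo_tool:
  targets:
    - [0.03,0,0,0,0,0,0.75]
    - [0.0625,0,0,0,0,0,0.75]
    - [0.0625,0,0,0,0,0,0.75]
    - [0.0625,0,0,0,0,0,0]
    - [0.0625,0,0,0,0,0,0]
    - [0.0625,0,0,0,0,0,0]
    - [0.0625,0,0,0,0,0,0]
    - [0.0625,0,0,0,0,0,0]

```text
t: 13.15
eef_pos: [0.5387, 0.1345, 0.0568]
ee_rot: [0.71, 0.704, -0.0, 0.0]
force: [-2.6, -3.1, 4.8]
opening: 0.0236
```

Request:
servo_tool:
  targets:
    - [0,0,0,0,0,0,0]
    - [0,0,0,0,0,0,0]
    - [0,0,-0.003,0,0,0,0]
    - [0,0,-0.006,0,0,0,0]
    - [0,0,-0.01,0,0,0,0]
    - [0,0,-0.015,0,0,0,0]
    - [0,0,-0.015,0,0,0,0]
    - [0,0,-0.015,0,0,0,0]

```text
t: 14.15
eef_pos: [0.5386, 0.1352, 0.0686]
ee_rot: [0.71, 0.704, 0.0, -0.0]
force: [0.6, -0.6, -4.2]
opening: 0.0235
```

```bash
python3 -c "
from h import *
avg(60);st();print(status.state()['joint_positions'].round(4));snap('wrist','w3')"
```

```text
F [-0.048  0.014 -5.129] sd [0.48 0.48 0.55] M [-0.0068  0.0023  0.0016] sd [0.03  0.034 0.026] J [ 2.00000e-04 -5.12784e+01  2.16749e+01 -1.00000e-04  1.25000e-02
 -0.00000e+00] sd [0.0016 0.0176 0.0117 0.0019 0.0002 0.    ]
t 17.15 p [0.5386 0.1352 0.0686] az 89.55 tz [ 0.  0. -1.] F [ 0.    0.07 -4.12] M [-0.044 -0.033 -0.011] op 0.0235
[ 0.113   0.5261 -0.4097  0.635   0.      1.6916]
```

View pics/w3.png

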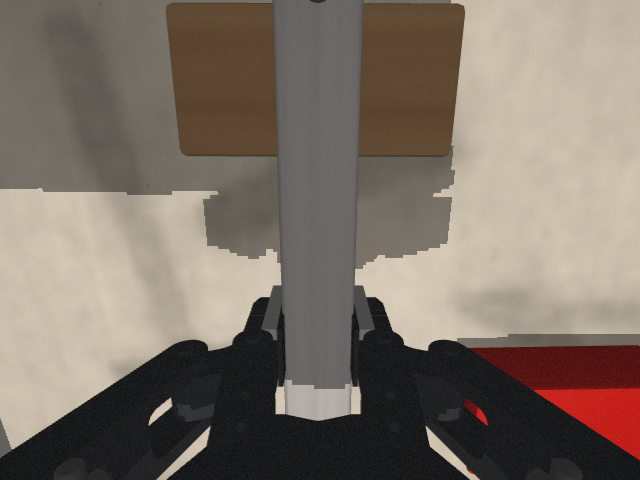

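The residual is about 2.4 mm further +y (J5 and moment agree), so the CoG is about 52.4 mm from the line. The grip is good, so I lift and carry the tube to a spot beside the post to measure the head.

Request:
servo_tool:
  targets:
    - [0,0,-0.015,0,0,0,0]
    - [0,0,-0.035,0,0,0,0]
    - [0,0,-0.06,0,0,0,0]
    - [0,0,-0.09,0,0,0,0]
    - [0,0,-0.12,0,0,0,0]
    - [0,0,-0.145,0,0,0,0]
    - [0,0,-0.16,0,0,0,0]
    - [0,0,-0.165,0,0,0,0]

```text
t: 18.2
eef_pos: [0.539, 0.1353, 0.2018]
ee_rot: [0.71, 0.704, 0.001, 0.001]
force: [0.6, -0.1, -5.3]
opening: 0.0236
```

Request:
servo_tool:
  targets:
    - [-0.01,-0.002,0,0,0,0,0]
    - [-0.03,-0.005,0,0,0,0,0]
    - [-0.065,-0.01,0,0,0,0,0]
    - [-0.105,-0.017,0,0,0,0,0]
    - [-0.15,-0.025,0,0,0,0,0]
    - [-0.195,-0.033,0,0,0,0,0]
    - [-0.24,-0.041,0,0,0,0,0]
    - [-0.285,-0.049,0,0,0,0,0]

```text
t: 19.2
eef_pos: [0.4963, -0.0945, 0.1999]
ee_rot: [0.71, 0.704, -0.0, -0.0]
force: [1.0, -0.6, -4.5]
opening: 0.0238
```

Request:
servo_tool:
  targets:
    - [-0.045,-0.008,0,0,0,0,0]
    - [-0.09,-0.016,0,0,0,0,0]
    - [-0.135,-0.024,0,0,0,0,0]
    - [-0.18,-0.032,0,0,0,0,0]
    - [-0.22,-0.039,0,0,0,0,0]
    - [-0.255,-0.044,0,0,0,0,0]
    - [-0.28,-0.048,0,0,0,0,0]
    - [-0.294,-0.05,0,0,0,0,0]

```text
t: 20.2
eef_pos: [0.455, -0.3284, 0.2001]
ee_rot: [0.71, 0.704, 0.0, -0.001]
force: [-0.3, 0.1, -5.1]
opening: 0.0232
```

```bash
python3 -c "
from h import *
read_camera('scene');read_camera('scene');st()
for cam in ('wrist','side','scene'):
  c,K,E=snap(cam,cam+'4'); np.savez(cam+'4',K=K,E=E)
  for q in ['post_head','post']:
    for d in pinpoint(cam,q)[:3]: print(cam,q,(E@np.r_[d['point'],1])[:3].round(4),d['score'])
"
```

```text
t 20.3 p [ 0.4554 -0.3282  0.2003] az 89.48 tz [-2.e-04  2.e-04 -1.e+00] F [ 0.51 -0.06 -4.91] M [ 0.046 -0.028 -0.019] op 0.0236
wrist post_head [ 0.5149 -0.2746  0.0944] 0.73
side post_head [ 0.5173 -0.2814  0.0951] 0.53
side post_head [ 0.4556 -0.3767  0.1936] 0.38
side post [ 0.4559 -0.3796  0.1966] 0.67
```

View pics/wrist4.png

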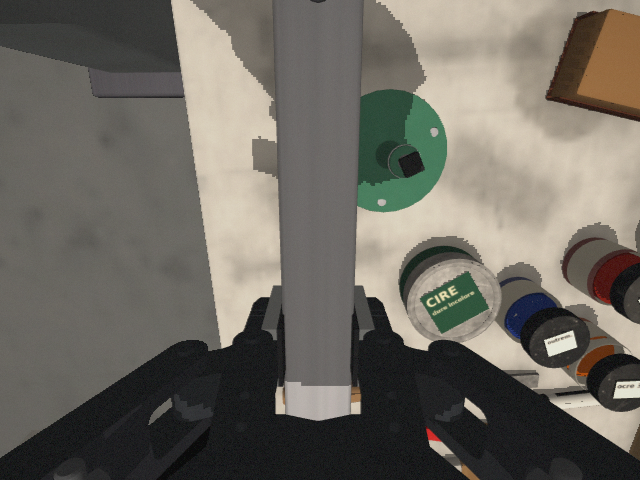

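View pics/side4.png

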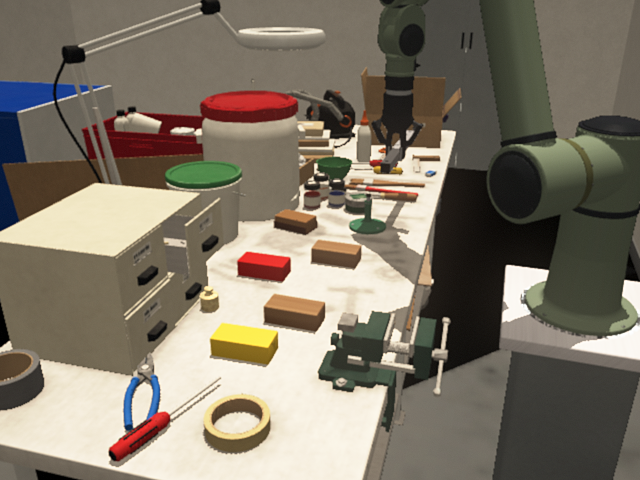

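```bash
python3 -c "
from h import *
z=np.load('wrist4.npz');K,E=z['K'],z['E']
im=cv2.imread('pics/wrist4.png')
g=im[140:190,390:435].max(2); _,m=cv2.threshold(g,55,255,cv2.THRESH_BINARY_INV)
n,l,s,c=cv2.connectedComponentsWithStats(m)
for i in range(1,n): print(s[i],c[i]+[390,140],onplane(K,E,c[i]+[390,140],.095).round(4))
cv2.imwrite('pics/pad.png',cv2.resize(im[130:200,370:450],None,fx=7,fy=7,interpolation=0))
# side camera
z=np.load('side4.npz');K,E=z['K'],z['E']
im=cv2.imread('pics/side4.png');cv2.imwrite('pics/pads.png',cv2.resize(im[180:240,335:400],None,fx=9,fy=9,interpolation=0))
for p in [(.5149,-.2746,.095),(.516,-.278,.095)]:
  q=K@(np.linalg.inv(E)@np.r_[p,1])[:3];print(q[:2]/q[2])
"
```

```text
[ 0  1  8 11 42] [392.54761905 145.21428571] [ 0.5006 -0.267   0.095 ]
[11  6  1  1  1] [401. 146.] [ 0.5056 -0.2675  0.095 ]
[ 4 10  1  1  1] [394. 150.] [ 0.5016 -0.2698  0.095 ]
[  8  11  26  27 450] [410.72444444 163.94666667] [ 0.512  -0.2781  0.095 ]
[367.5451619  194.54773579]
[367.44044413 194.08798393]
```

View pics/pad.png

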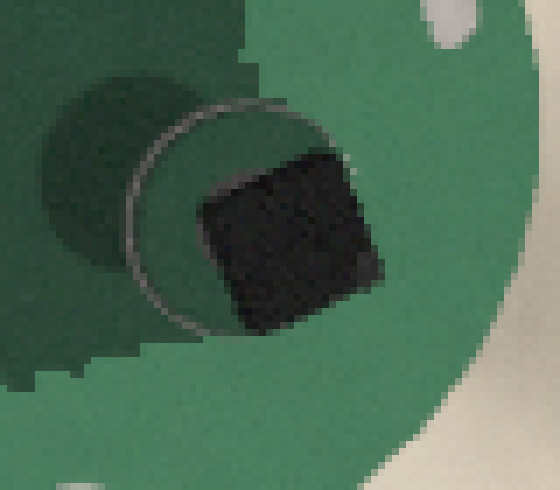

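View pics/pads.png

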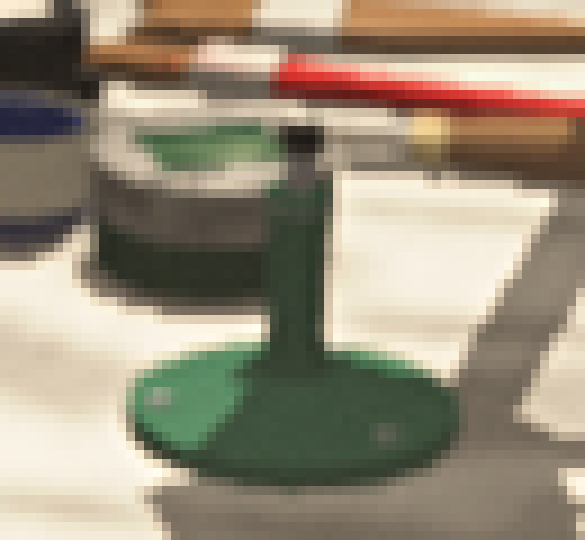

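Pad centre is about (0.513, -0.2785): the wrist and side views agree within 2 mm. Target TCP is (0.513, -0.281), with first contact expected at z of about 0.1137.

```bash
python3 -c "
from h import *
st();go([.513,-.281,.2],89.5);go([.513,-.281,.124],89.5)"
```

```text
t 20.75 p [ 0.456  -0.3269  0.2007] az 89.6 tz [ 0.  0. -1.] F [-0.1   0.52 -5.1 ] M [ 0.001  0.008 -0.045] op 0.0234
move [0.0578 0.0709 0.0008] [ 0.     -0.      0.0003]
move [0.0578 0.0709 0.0958] [ 0.     -0.      0.0003]
```

Request:
servo_tool:
  targets:
    - [0.01,0.012,0,0,0,0,0]
    - [0.03,0.035,0,0,0,0,0]
    - [0.048,0.059,0,0,0,0,0]
    - [0.058,0.0705,0,0,0,0,0]
    - [0.058,0.0705,0.02,0,0,0,0]
    - [0.058,0.0705,0.05,0,0,0,0]
    - [0.058,0.0705,0.08,0,0,0,0]
    - [0.058,0.0705,0.095,0,0,0,0]

```text
t: 21.75
eef_pos: [0.5108, -0.281, 0.1222]
ee_rot: [0.71, 0.704, -0.001, -0.002]
force: [0.2, -0.2, -5.0]
opening: 0.0235
```

```bash
python3 -c "
from h import *
P=[]
for i in range(30):
  read_camera('side');P.append(status.state()['eef_pos'])
print(np.mean(P,0).round(4),np.std(P,0).round(4))
avg(20);st()
snap('scene','s5');c,K,E=snap('side','d5');cv2.imwrite('pics/d5z.png',cv2.resize(c[130:250,300:460,::-1],None,fx=5,fy=5,interpolation=2))
c=cv2.imread('pics/s5.png');cv2.imwrite('pics/s5z.png',cv2.resize(c[100:300,300:520],None,fx=3,fy=3))
"
```

```text
[ 0.5125 -0.2815  0.1246] [0.0005 0.0003 0.0008]
F [-0.028  0.085 -4.915] sd [0.4  0.53 0.46] M [-0.0104 -0.0048 -0.0003] sd [0.025 0.023 0.037] J [ 5.00000e-04 -5.30233e+01  2.46720e+01  8.90000e-03  1.00000e-02
 -0.00000e+00] sd [0.0009 0.0008 0.0003 0.0001 0.0001 0.    ]
t 24.25 p [ 0.5126 -0.2814  0.1246] az 89.55 tz [ 0. -0. -1.] F [ 0.27 -0.28 -5.08] M [-0.016 -0.002 -0.015] op 0.0233
```

View pics/d5z.png

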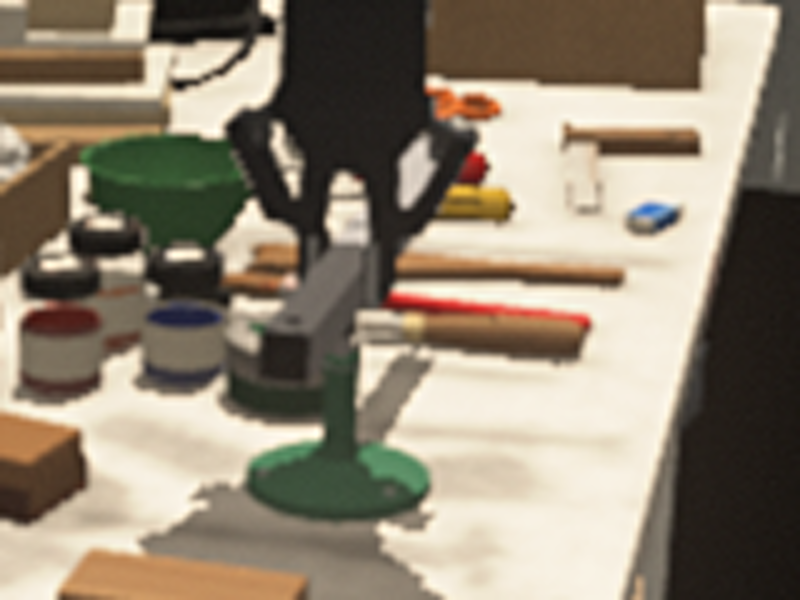

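View pics/s5.png

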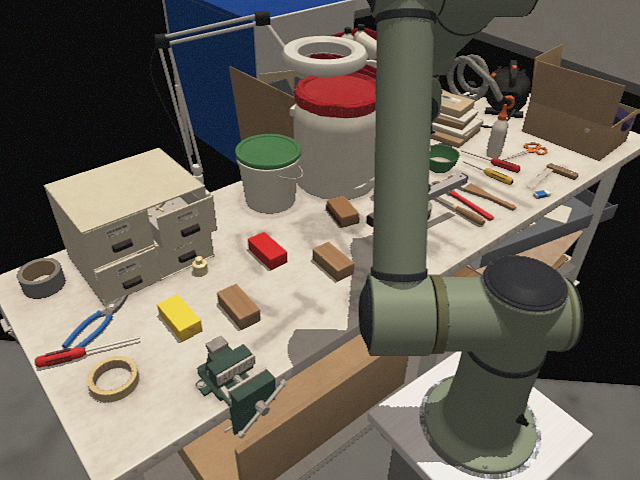

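Request:
servo_tool:
  targets:
    - [0,0,0.005,0,0,0,0]
    - [0,0,0.009,0,0,0,0]
    - [0,0,0.0115,0,0,0,0]
    - [0,0,0.013,0,0,0,0]
    - [0,0,0.014,0,0,0,0]
    - [0,0,0.0147,0,0,0,0]
    - [0,0,0.0153,0,0,0,0]
    - [0,0,0.0153,0,0,0,0]

```text
t: 25.35
eef_pos: [0.5125, -0.2814, 0.1125]
ee_rot: [0.71, 0.704, -0.0, -0.0]
force: [-0.5, 1.3, -1.1]
opening: 0.0235
```

```bash
python3 -c "
from h import *
avg(40);st()"
```

```text
F [-1.945  1.275 -1.524] sd [0.57 0.58 0.51] M [0.2604 0.4073 0.0051] sd [0.041 0.045 0.031] J [-9.30000e-02 -5.17374e+01  2.46130e+01 -9.77900e-01  4.66000e-02
  5.80000e-03] sd [0.0163 0.0319 0.1368 0.0966 0.0054 0.0006]
t 27.35 p [ 0.5126 -0.2814  0.1123] az 89.55 tz [ 0. -0. -1.] F [-2.06  0.56 -0.94] M [0.301 0.432 0.026] op 0.0233
```

Contact shows about 3.5 N vertical, but also a roughly 2 N radial force, probably drag on the pad. I'll lift off, recheck, and touch again.

Request:
servo_tool:
  targets:
    - [0,0,-0.002,0,0,0,0]
    - [0,0,-0.005,0,0,0,0]
    - [0,0,-0.005,0,0,0,0]

```text
t: 27.72
eef_pos: [0.513, -0.2817, 0.1165]
ee_rot: [0.71, 0.704, 0.0, 0.001]
force: [-0.5, -0.1, -4.6]
opening: 0.0233
```

```bash
cat >> h.py <<'E'
def series(n,k):
    L=[]
    for i in range(n):
        read_camera('side'); s=status.state(); L.append(np.r_[s['eef_pos']*1000,s['force'],s['torque'],s['joint_torque'][[0,3,4,5]]])
    L=np.array(L)
    for a in np.array_split(L,k): print(a.mean(0).round(3).tolist())
E
python3 -c "
from h import *
series(20,2);st()"
```

```text
[512.609, -281.446, 116.263, -0.31, -0.106, -5.378, -0.016, 0.032, -0.007, -0.002, -0.0, 0.01, 0.0]
[512.566, -281.403, 116.322, -0.013, 0.01, -5.16, -0.023, -0.008, 0.007, -0.0, 0.009, 0.01, -0.0]
t 28.73 p [ 0.5126 -0.2814  0.1163] az 89.56 tz [ 0.  0. -1.] F [ 0.05  0.32 -5.31] M [-0.012 -0.062  0.002] op 0.0236
```

Request:
servo_tool:
  targets:
    - [0,0,0.0015,0,0,0,0]
    - [0,0,0.0025,0,0,0,0]
    - [0,0,0.003,0,0,0,0]
    - [0,0,0.0035,0,0,0,0]
    - [0,0,0.004,0,0,0,0]

```text
t: 29.35
eef_pos: [0.5125, -0.2814, 0.1133]
ee_rot: [0.71, 0.704, -0.0, -0.0]
force: [-0.0, 0.4, -3.4]
opening: 0.0236
```

```bash
python3 -c "
from h import *
series(40,4);st()"
```

```text
[512.502, -281.349, 113.172, -1.042, 0.925, -3.236, 0.133, 0.205, 0.008, -0.046, -0.505, 0.03, 0.003]
[512.502, -281.357, 113.098, -1.153, 0.907, -2.786, 0.158, 0.256, -0.006, -0.056, -0.62, 0.035, 0.004]
[512.52, -281.366, 113.099, -1.529, 1.015, -2.807, 0.181, 0.306, 0.017, -0.066, -0.702, 0.038, 0.004]
[512.563, -281.402, 113.122, -1.214, 1.222, -2.546, 0.197, 0.309, 0.011, -0.083, -0.706, 0.029, 0.004]
t 31.35 p [ 0.5126 -0.2814  0.1131] az 89.55 tz [ 0. -0. -1.] F [-1.08  1.7  -1.87] M [0.207 0.293 0.046] op 0.0233
```

The radial force grows with time, so it is controller wind-up against pad friction and harmless. The Mz reading again puts the pad about 2.5 mm from the TCP, where the CoG should be. I'll lift to relieve it, lower to the equilibrium sink (TCP z of about 0.1113), and open right away, only slightly.

Request:
servo_tool:
  targets:
    - [0,0,-0.004,0,0,0,0]
    - [0,0,-0.004,0,0,0,0]
    - [0,0,-0.001,0,0,0,0]
    - [0,0,0.001,0,0,0,0]
    - [0,0,0.0022,0,0,0,0]
    - [0,0,0.0022,0,0,0,0]
    - [0,0,0.0022,0,0,0,0.42]
    - [0,0,0.0022,0,0,0,0.42]

```text
t: 32.35
eef_pos: [0.5128, -0.2815, 0.1116]
ee_rot: [0.71, 0.704, 0.0, 0.0]
force: [-0.3, -0.1, -0.1]
opening: 0.0359
```

```bash
python3 -c "
from h import *
snap('wrist','w6');c,K,E=snap('side','d6');cv2.imwrite('pics/d6z.png',cv2.resize(c[130:250,300:460,::-1],None,fx=5,fy=5,interpolation=2))
c,K,E=snap('scene','s6');cv2.imwrite('pics/s6z.png',cv2.resize(c[140:260,340:500,::-1],None,fx=5,fy=5,interpolation=2))
avg(8);st()"
```

```text
F [-0.268 -0.019  0.128] sd [0.32 0.28 0.42] M [-0.0105 -0.0132 -0.0065] sd [0.027 0.028 0.024] J [-3.00000e-04 -5.03813e+01  2.25402e+01 -2.00000e-04 -2.00000e-04
  0.00000e+00] sd [0.0013 0.0071 0.0075 0.0014 0.0001 0.    ]
t 32.9 p [ 0.5126 -0.2814  0.1114] az 89.55 tz [ 0.  0. -1.] F [-0.5  -0.26  0.49] M [-0.011  0.014  0.034] op 0.0358
```

View pics/w6.png

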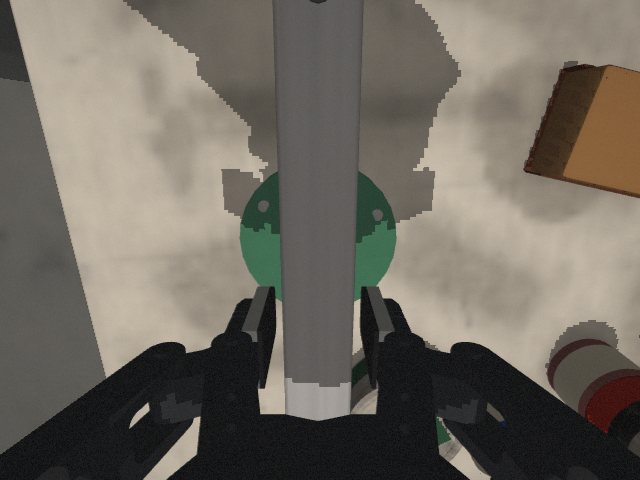

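View pics/d6z.png

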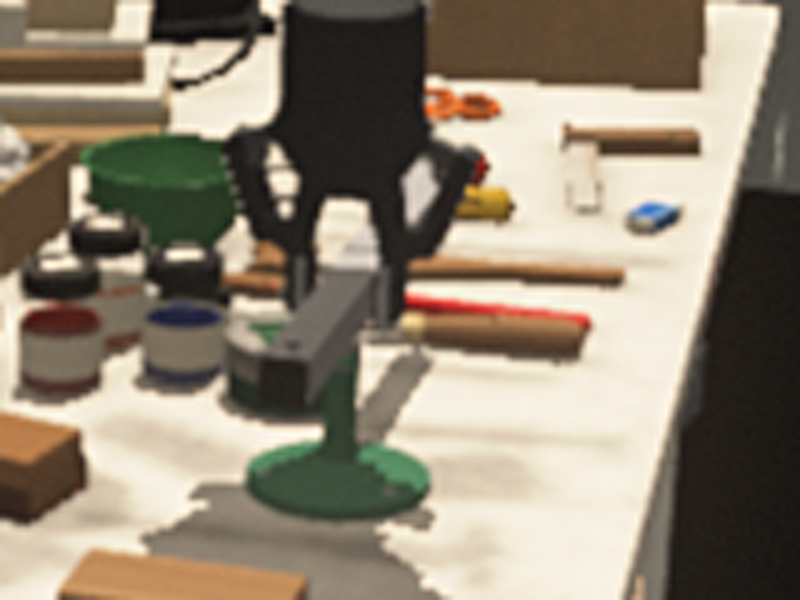

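View pics/s6z.png

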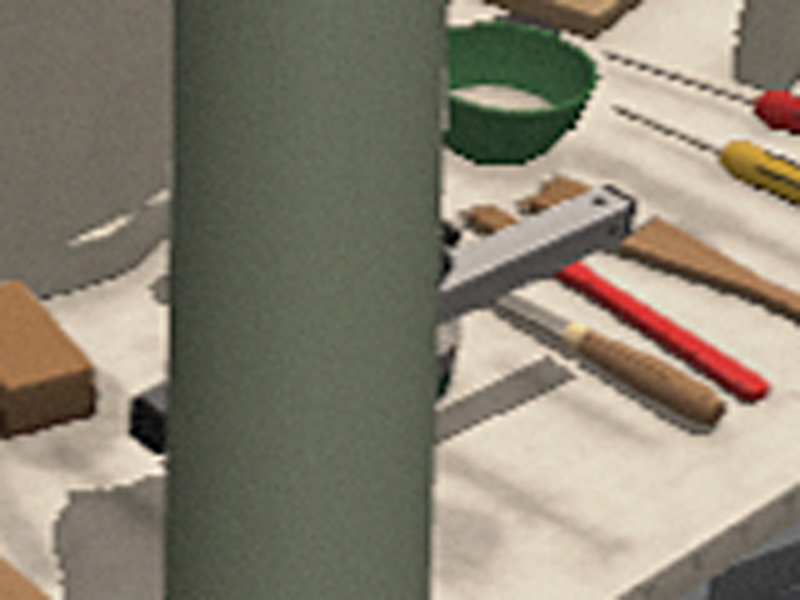

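The tube sits free: tool force is about 0, both jaws show gaps, and it hasn't tilted after 0.5 s. I open further and rise straight up.

Request:
servo_tool:
  targets:
    - [0,0,0,0,0,0,0.7]
    - [0,0,0,0,0,0,0.7]
    - [0,0,0,0,0,0,0.7]
    - [0,0,-0.01,0,0,0,0.7]
    - [0,0,-0.03,0,0,0,0.7]
    - [0,0,-0.07,0,0,0,0.7]
    - [0,0,-0.12,0,0,0,0.7]
    - [0,0,-0.15,0,0,0,0.7]

```text
t: 33.9
eef_pos: [0.5134, -0.282, 0.235]
ee_rot: [0.71, 0.704, 0.0, 0.002]
force: [-0.4, -0.3, -0.4]
opening: 0.0604
```

```bash
python3 -c "
from h import *
a=read_camera('side')['color'].astype(int)
for i in range(10): b=read_camera('side')['color']
print('tube-area change',np.abs(b.astype(int)-a)[170:230,335:395].mean())
c,K,E=snap('side','d7');cv2.imwrite('pics/d7z.png',cv2.resize(c[130:250,300:460,::-1],None,fx=5,fy=5,interpolation=2))
for d in pinpoint('side','tube')[:2]: print((E@np.r_[d['point'],1])[:3].round(4),d['score'])
snap('wrist','w7');avg(6);st()"
```

```text
tube-area change 0.9587037037037037
[ 0.5123 -0.3284  0.1043] 0.76
F [0.166 0.057 0.056] sd [0.47 0.4  0.08] M [-0.0164  0.0032  0.0068] sd [0.021 0.03  0.03 ] J [-1.50000e-03 -4.82297e+01  2.60545e+01  2.70000e-03 -2.00000e-04
  0.00000e+00] sd [0.0008 0.0097 0.0142 0.0019 0.0001 0.    ]
t 34.9 p [ 0.5126 -0.2814  0.2314] az 89.56 tz [ 0. -0. -1.] F [-0.64 -0.54 -0.08] M [ 0.012 -0.036 -0.032] op 0.0597
```

View pics/d7z.png

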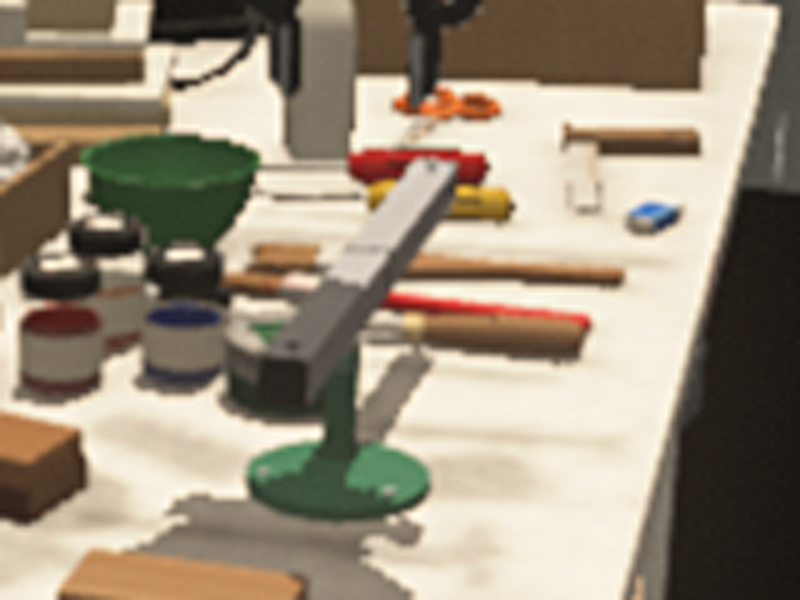

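View pics/w7.png

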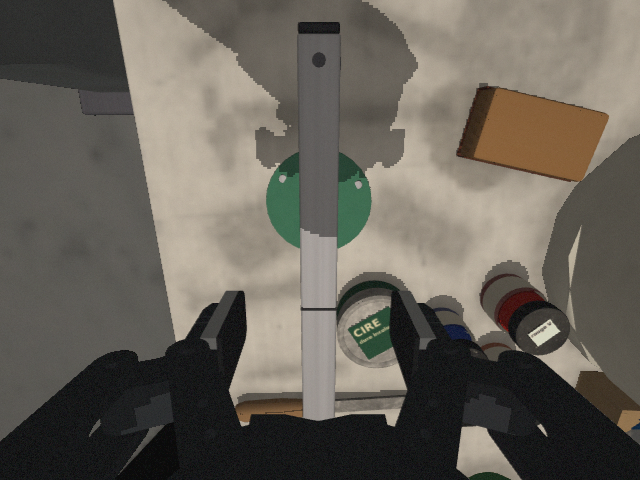

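The tube rests still and level on the head, its centre at about z 0.104 (0.105 expected). The robot is clear, so I'm handing in.

```bash
python3 -c "
from h import *
print(job.close_job())"
```

```text
the job is handed in; nothing more can be done
None
```

The tube is resting balanced on the post's head with the gripper clear, and I handed the job in at about 35 s of the 72 s allowed. No verdict was reported.

- **Finding the balance point:** I lifted the tube a few millimetres at the mid-line, then 50 mm towards the +y end. The moments and wrist torque put the centre of gravity about 52 mm from the line towards +y. The measured weight of about 5 N fits the light end of the stated range.
- **Placing it:** I measured the pad at about (0.513, -0.2785), set the tube down with its centre of gravity over it, and opened the jaws.
- **Last checks:** After release, the tube did not move in side-camera pictures over about 0.5 s. Its centre was found at about 0.104 m against 0.105 m expected. The force on the tool was about zero, with the gripper about 12 cm above it. I judged it level from the pictures and from its lying still on the pad; I did not measure the angle.
- **What disagreed:** During the first two touches on the post there was a sideways force of about 2 N. I took it to be the arm's position control working against pad friction, so I lifted off, lowered again and released at once. Afterwards that force was gone. The joint torques from those two touches did not fit together fully.

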